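# Walk a bench power supply into its docking bay

## Task

Walk the grey power supply away from you into the docking bay behind it with short alternate pushes on the black bumpers at its two near corners, without letting it swing far round or touching the white control panel between them. Once it is in between the rails, press its left end home against the left red buffer with about 20 N on the bumper for half a second, then its right end in the same way, and never push harder than 30 N. Leave it seated with both ends against the buffers, flat on the bench, and disturb nothing else.

Things in the scene. Friction and masses are not known exactly. Their poses are not given: they have to be found in the camera images.
- power_supply: Grey bench power supply, 120 (x) by 190 (y) by 76 mm high, black bumpers on its corners. Origin: centre of its underside; +x is the way it must go (into the bay, away from the robot), +y its left. 0.8 to 1.3 kg, too large to grasp. A push on one near corner slides it at about 2 to 7 N and turns it about its other end (left push: clockwise from above).
- panel: White control panel with display and knob on the near face of the power supply, 112 mm wide, between the near bumpers and set back 6 mm from their faces. Must not be touched. Origin at the bottom centre of the panel.
- push_left (a point): Centre of the near face of the near left bumper: the place to push for the left end. The face is 36 mm wide (y) and 73 mm high, flat, 60 mm behind the box centre; the point is 77 mm left of the box centre and 35 mm above the bench. Axes as the power supply's.
- push_right (a point): The same on the near right bumper, 77 mm right of the box centre.
- nose_left (a point): Point on the far face of the box, 60 mm ahead of its centre, 77 mm to the left, 22 mm above the bench: it meets the left red buffer.
- nose_right (a point): The same, 77 mm to the right; it meets the right red buffer.
- bay: Fixed aluminium bay: back bar and two rails 24 mm high, 206 mm apart inside (8 mm play each side), with yellow lead-in tips opening about 20 mm a side. Origin on the bench midway between the unloaded buffer faces; +x into the bay, +y left. Rails reach 45 mm towards the robot, tips 85 mm. The seated box's centre lies 60 mm and its near face 120 mm before the origin.
- buffer_left: Left red spring buffer, 30 mm wide and 24 mm high, on the back bar. Origin at the centre of its front face, 77 mm left of the bay's origin and 22 mm above the bench. It yields about 1 mm per 8 N. It feels the push on the bumper less the box's friction on the bench, which grows if the fingers also bear down on the bumper.
- buffer_right: Right red spring buffer, the same, 77 mm right of the bay's origin.
- beaker: Glass beaker, 72 mm across, 92 mm high, standing to the left of the bay; a bystander. Origin at its base.
- sample_jar: Sample jar with red lid, 63 mm across, 72 mm high, standing to the right; a bystander. Origin at its base.

How it is judged:
By the outcome, as a careful person would: the job done as asked, in the order asked, and still so for the second after the job is handed in, with the robot touching nothing.
It also fails if it takes over 69 s, if anything falls off the work surface, if the arm or the gripper's body presses on something with over 40 N, if the wrist force passes 120 N, or if a joint passes its speed limit or range.

## Robot

A 6-joint arm with a two-finger parallel gripper is mounted at the origin on a cart in front of the work surface, level with it; the furniture and walls round the work are solid. World frame = base frame: x ahead of the robot, y to its left, z up, the work surface at z = 0. Lengths are in mm, angles in rad, forces in N, time in s.
With the tool pointing down it reaches from about 350 to 875 mm from the base axis. Payload 4.2 kg.
Tool frame: the origin (TCP) lies at the very end of the fingers, on their centre line; the grasp point (between the pads) lies 19 mm behind it; z points along the fingers, y is the line along which they close (so a half turn about z gives the same grasp; the last joint's range is limited). The gripper opens to 85 mm and grips with 20 to 120 N. Pads are 22 mm wide; open, the fingers measure 114 mm over their backs; the gripper's body (76 mm by 85 mm) begins 54 mm behind the grasp point. The pads swing forward as they close: fully open they stand 13 mm farther back than shut.
Start: joints at [1.361, 0.385, 0.008, 0, -1.194, -0.259], TCP at [282.351, 557.563, 231.312] pointing down, gripper open.
Joint ranges: [-3.14, 3.14], [-1.21, 2.06], [-1.07, 1.41], [-3.16, 2.05], [-2.99, -0.16], [-3.1, 3.1]. Speed limits (rad/s): [2.79, 2.79, 3.14, 3.14, 3.14, 3.14].

## Interface

Orientations are given as a rotation vector (axis times angle).
In Python, from cell import observe, imaging, bot gives the robot as it stands.
- The arm moves only by the tool jog_arm, never from a script. Its argument "motion" is a list that holds one entry, the list of rows, each a list of 4 numbers: the shift along the tool's x, y, z in m, then the turn about the tool's z in degrees. A call has 1 to 5 rows; each row shifts and turns the commanded pose from where the row before left it, along the tool's axes as they then stand; what a row does not reach is not made up. A row lasts 1/12 s, in which the tool goes at most 41.7 mm and 7.16 degrees, less where a joint would pass 70% of its speed; a pose out of reach is approached as far as the arm can. A call is refused whole if a number of a shift passes 0.0417 or a number of a turn 7.16, either way. A call with a gripper value outside its range is refused whole. "jaw" is the gripper's target within -1 to 1 (shut at 1, half-way at 0, fully open at -1), set as the call begins (left out, the last holds). The fingers move at their own pace and stop on an object; "grip_force" is the grip in N (left out, the last holds). Time passes only in rows, so rows that do not move let the fingers close. It gives the time, the measured TCP pose, the force, the opening and the grip force at its end, in the units of the state.
- observe(): the state, without advancing time (a new reading comes with each control period).
- imaging.snapshot(name): name is "side" or "top"; returns a dict with "frame" (400x640x3 uint8, blue, green, red), "K" (3x3 intrinsics, pixels), "cam_to_world" (4x4, takes a point from camera to world coordinates). Camera axes: x right, y up, looking along -z (the intrinsics and any distortion apply to the point x, -y, -z); pixel columns grow to the right and rows downward; lengths in mm; the calibration is good to about 2 mm. A picture is of the moment at which its call begins. There is no depth.
- bot.sign_off(): hands the job in; it is judged then, once.
Trained networks look in a picture, given as the dict that the camera call returned (one of the last four; its "shot" number tells which), for a name from the list of things; names that differ only in an ending like _2 or _b are one class to them, and where a whole thing is asked for, a point or a joint stands for the part that bears it (a point fixed in the world has none). Each returns a list of dicts, best first, with "confidence" (0 to 1); they miss things now and then, are a little off and sometimes report something else, mostly with a low value. They report only what shows in the picture. A call takes as long as a camera call.
- imaging.boxes_of(picture, label): "centre" ([x, y, z] in mm, in world coordinates, good to about 4 mm: the middle of the surface that is visible of it).
- imaging.silhouettes(picture, label): "mask" (400x640 bool, what is visible of it).
- imaging.pinpoint(picture, label): "centre" ([x, y, z] in mm, in world coordinates, good to about 4 mm: a listed point, or the origin of a listed thing).
The state is a dict: "t": time; "joint_positions": joint angles; "joint_vel": joint speeds; "joint_efforts": joint torques, N m; "eef_pos": TCP position; "eef_rot": TCP orientation; "ft_force": force on the tool from outside, world axes, zero at the start; "torque": the same for the moment, N m; "finger_gap": finger opening in mm; "grip_force": force on a finger pad.
Only numpy, scipy, OpenCV 4.12 (cv2) and the standard library are available. Lean on these libraries where they do the work, as an engineer would, in place of code of your own. Each camera call takes 0.05 s, during which the arm holds its last target. There are 200 camera calls.

## Working session

There is one attempt and no reset: what is moved stays moved. The work goes in short steps, Python scripts to look and compute and a tool call to move; the robot and the scene stay as the last step left them, time stands still between calls to the robot, and variables do not carry over. Pictures are saved under pics/ and viewed, at most 10 in all, crops included, and the job is handed in when it is done.

Besides the shell and the picture viewer there is one more tool, called after "Emit:" as name(argument=value, ...) on one line, values as JSON. jog_arm: Moves the arm, as the interface text tells. Its arguments: {"type":"object","properties":{"motion":{"type":"array","items":{"type":"array","items":{"type":"array","items":{"type":"number"}}}},"jaw":{"type":"number"},"grip_force":{"type":"number"}},"required":["motion"]}

```bash
mkdir -p pics; ls; cat > look.py <<'E'
import numpy as np, cv2
from cell import observe, imaging, bot
def st():
    s=observe(); print({k:np.round(s[k],3).tolist() for k in ("t","joint_positions","eef_pos","eef_rot","ft_force","finger_gap")})
def pins(cam,names,save=None):
    p=imaging.snapshot(cam)
    if save: cv2.imwrite("pics/"+save,p["frame"])
    out={}
    for n in names:
        r=imaging.pinpoint(p,n)
        print(cam,n,[(np.round(a["centre"],1).tolist(),round(a["confidence"],2)) for a in r[:2]])
        if r: out[n]=np.array(r[0]["centre"])
    return p,out
E
python3 - <<'E'
from look import *
st()
for c in("top","side"): pins(c,["power_supply","push_left","push_right","nose_left","nose_right","bay","buffer_left","buffer_right","beaker","sample_jar"],c+"0.png")
st()
E
```

```text
pics
{'t': 0.0, 'joint_positions': [1.361, 0.386, 0.007, -0.001, -1.194, -0.259], 'eef_pos': [282.082, 557.054, 230.186], 'eef_rot': [3.053, -0.729, -0.001], 'ft_force': [-0.369, 0.841, 0.824], 'finger_gap': 85.24}
top power_supply [([549.3, 40.9, 2.4], 0.74)]
top push_left [([509.0, 132.7, 35.8], 0.75)]
top push_right [([463.9, -13.2, 35.9], 0.56), ([495.3, 56.6, -1.6], 0.23)]
top nose_left [([624.9, 99.5, 19.6], 0.82)]
top nose_right [([496.1, 55.9, 3.2], 0.57)]
top bay [([691.6, 15.1, 2.0], 0.84), ([626.0, 102.8, 22.1], 0.56)]
top buffer_left [([707.3, 87.3, 22.3], 0.42), ([624.4, 99.6, 22.0], 0.19)]
top buffer_right [([679.7, -62.1, 18.5], 0.61)]
top beaker [([625.5, 271.8, 0.9], 0.7), ([548.4, 42.4, -0.9], 0.59)]
top sample_jar [([486.6, -365.7, -0.3], 0.69)]
side power_supply [([543.3, 42.5, -1.7], 0.79), ([622.8, 93.1, 17.0], 0.5)]
side push_left [([512.9, 134.8, 36.1], 0.78), ([706.8, 87.2, 19.9], 0.64)]
side push_right [([465.3, -12.6, 34.9], 0.55)]
side nose_left [([625.1, 95.1, 19.4], 0.86)]
side nose_right []
side bay [([693.5, 11.2, 4.9], 0.88)]
side buffer_left [([704.0, 86.7, 20.5], 0.52)]
side buffer_right [([672.7, -61.5, 23.2], 0.49)]
side beaker [([621.1, 272.3, -1.8], 0.67)]
side sample_jar [([485.2, -369.6, 1.1], 0.77), ([463.3, -10.8, 33.7], 0.71)]
{'t': 1.1, 'joint_positions': [1.361, 0.385, 0.008, -0.0, -1.194, -0.259], 'eef_pos': [282.346, 557.591, 231.322], 'eef_rot': [-3.056, 0.73, 0.0], 'ft_force': [-0.002, 0.931, -0.012], 'finger_gap': 85.594}
```

View pics/top0.png

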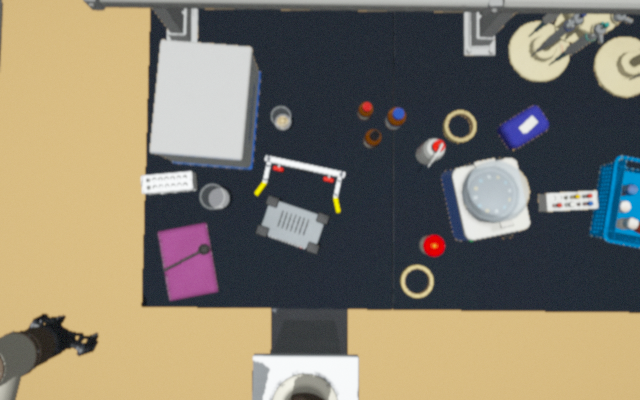

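View pics/side0.png

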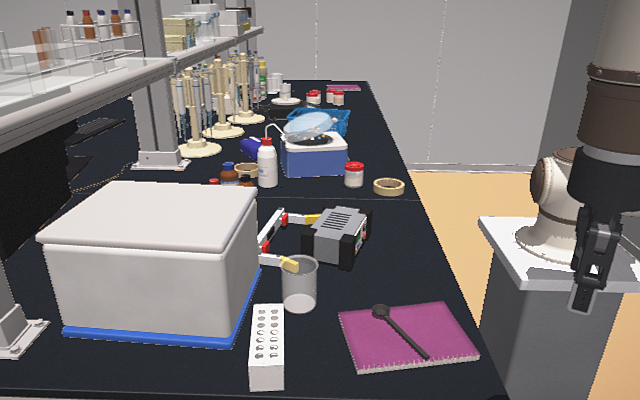

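Top view: the box is centred near (293,225), its near bumpers at (262,236) and (315,247), the buffers at (278,168) and (328,179), and the tips at (261,188) and (337,204). This agrees with the networks: bay yaw about -11°, box about -17.5°, box roughly on the bay axis, 89 mm to go. The side view shows free space in front of the box. I'll push with the shut fingers, right end first.

Emit:
jog_arm(motion=[[[0.027,0.031,0,0],[0.027,0.031,0,0],[0.027,0.031,0,0],[0.027,0.031,0,0],[0.027,0.031,0,0]]], jaw=1, grip_force=60)

```text
t: 1.52
eef_pos: [332.8, 356.4, 231.4]
eef_rot: [-3.056, 0.729, -0.0]
ft_force: [1.0, 0.1, 0.9]
finger_gap: 25.1
grip_force: 0.0
```

Emit:
jog_arm(motion=[[[0.027,0.031,0,0],[0.027,0.031,0,0],[0.027,0.031,0,0],[0.027,0.031,0,0],[0.027,0.031,0,0]]])

```text
t: 1.93
eef_pos: [383.1, 157.1, 231.8]
eef_rot: [-3.055, 0.728, -0.001]
ft_force: [0.9, 0.6, -0.2]
finger_gap: -0.2
grip_force: 0.0
```

Emit:
jog_arm(motion=[[[0.027,0.031,0,0],[0.027,0.031,0,0],[0.027,0.031,0,0],[0.022,0.031,0,0],[0,0,0,-5]]])

```text
t: 2.35
eef_pos: [419.0, -3.1, 231.4]
eef_rot: [3.082, -0.605, -0.0]
ft_force: [0.2, 0.3, 0.4]
finger_gap: -0.2
grip_force: 0.0
```

Emit:
jog_arm(motion=[[[0,0,0,-5],[0,0,0,-5.4],[0,0,0,0],[0,0,0,0]]])

```text
t: 2.68
eef_pos: [419.0, 1.8, 231.5]
eef_rot: [-3.125, 0.318, -0.001]
ft_force: [0.2, -0.0, 0.4]
finger_gap: 0.1
grip_force: 0.0
```

```bash
cat >> look.py <<'E'
from scipy.spatial.transform import Rotation as Rn
BAY=np.array([692.,13.]); BY=np.deg2rad(-11.3)
def rot(a): return np.array([[np.cos(a),-np.sin(a)],[np.sin(a),np.cos(a)]])
def inbay(p): return rot(BY).T@(np.array(p)[:2]-BAY)
def tcp():
    s=observe(); R=Rn.from_rotvec(s["eef_rot"]).as_matrix()
    print("t",round(s["t"],2),"tcp",np.round(s["eef_pos"],1),"bay",np.round(inbay(s["eef_pos"]),1),"head-bay",round(np.degrees(np.arctan2(R[1,0],R[0,0])-BY),1),"F",np.round(s["ft_force"],1),"tilt",np.round(R[:,2],3))
    return s,R
def go(target):  # shift in tool axes to a bay-frame point
    s,R=tcp(); w=rot(BY)@np.array(target)+BAY-np.array(s["eef_pos"])[:2]
    print("shift tool xy",np.round(R.T[:2,:2]@w,1))
E
python3 - <<'E'
from look import *
p,o=pins("top",["power_supply","push_left","push_right","bay","buffer_left","buffer_right"],"top1.png")
for k in o: print(k,np.round(inbay(o[k]),1))
tcp()
for l in("power_supply","bay"):
    m=imaging.silhouettes(p,l)[0]["mask"].astype(np.uint8); print(l,cv2.minAreaRect(cv2.findNonZero(m)))
print(p["K"],p["cam_to_world"])
E
```

```text
top power_supply [([547.1, 39.6, -0.7], 0.96)]
top push_left [([514.3, 133.6, 38.8], 0.72)]
top push_right [([461.0, -10.3, 36.6], 0.89)]
top bay [([693.1, 14.0, 5.4], 0.63)]
top buffer_left [([707.5, 89.2, 22.3], 0.62)]
top buffer_right [([676.3, -58.9, 16.4], 0.5)]
power_supply [-147.3   -2.3]
push_left [-197.9   83.4]
push_right [-222.   -68.1]
bay [0.9 1.2]
buffer_left [ 0.3 77.8]
buffer_right [ -1.3 -73.6]
t 3.03 tcp [419.    2.1 231.3] bay [-265.5  -64.2] head-bay -0.2 F [0.1 0.  0.2] tilt [ 0.  0. -1.]
power_supply ((291.95001220703125, 224.15000915527344), (66.40782165527344, 42.058292388916016), 18.434947967529297)
bay ((301.014404296875, 182.34486389160156), (83.95166015625, 39.35233688354492), 12.144277572631836)
[[456.09539066   0.         317.47429252]
 [  0.         456.09539066 205.93015049]
 [  0.           0.           1.        ]] [[ 1.15291463e-02  9.98885595e-01 -4.57673185e-02  5.38786357e+02]
 [-9.99931130e-01  1.16174742e-02  1.66440372e-03 -2.78712825e+01]
 [ 2.19424954e-03  4.57449773e-02  9.98950741e-01  1.39040275e+03]
 [ 0.00000000e+00  0.00000000e+00  0.00000000e+00  1.00000000e+00]]
```

Emit:
jog_arm(motion=[[[0,0.008,0.04,0],[0,0,0.041,0],[0,0,0.041,0],[0,0,0.041,0],[0,0,0.035,0]]])

```text
t: 3.55
eef_pos: [416.9, -6.2, 31.6]
eef_rot: [3.126, -0.314, -0.0]
ft_force: [0.7, 0.6, -0.0]
finger_gap: 0.1
grip_force: 0.0
```

Emit:
jog_arm(motion=[[[0,0,0.018,0],[0.01,0,0,0],[0.01,0,0,0],[0,0,0,0]]])

```text
t: 3.88
eef_pos: [441.6, -9.2, 16.8]
eef_rot: [-3.124, 0.312, -0.009]
ft_force: [0.6, 0.4, 0.7]
finger_gap: 0.0
grip_force: 0.0
```

Emit:
jog_arm(motion=[[[0.004,0,0,0],[0.004,0,0,0],[0.004,0,0,0],[0.004,0,0,0],[0.004,0,0,0]]])

```text
t: 4.3
eef_pos: [455.4, -14.5, 15.5]
eef_rot: [3.125, -0.315, -0.004]
ft_force: [-4.6, -1.1, 2.4]
finger_gap: -0.4
grip_force: 0.0
```

```bash
python3 - <<'E'
from look import *
tcp()
p,o=pins("side",["power_supply","push_left","push_right"],"s1.png")
for k in o: print(k,np.round(inbay(o[k]),1))
cv2.imwrite("pics/s1c.png",cv2.resize(p["frame"][130:330,240:480],None,fx=3,fy=3,interpolation=cv2.INTER_CUBIC))
E
```

```text
t 4.3 tcp [455.4 -14.5  15.5] bay [-226.7  -73.3] head-bay -0.2 F [-4.6 -1.1  2.4] tilt [-0.003 -0.    -1.   ]
side power_supply []
side push_left [([510.7, 131.0, 36.5], 0.93)]
side push_right [([472.7, -13.1, 33.0], 0.9)]
push_left [-200.9   80.2]
push_right [-209.9  -68.6]
```

View pics/s1c.png

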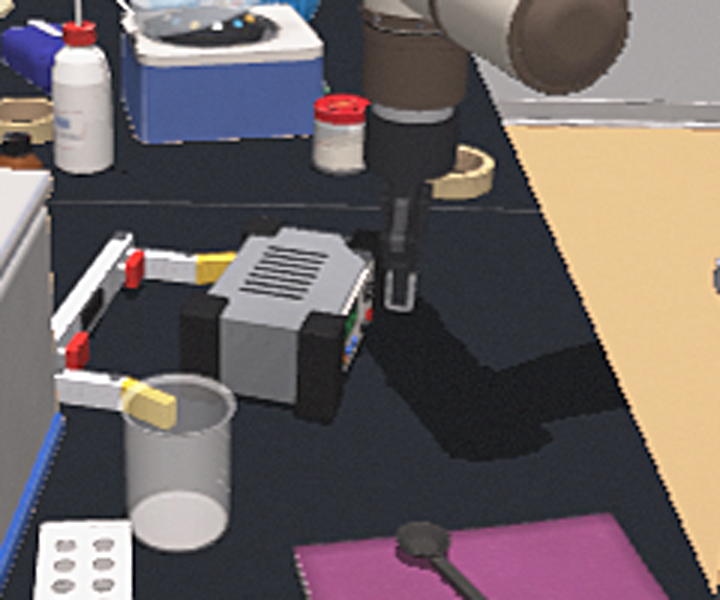

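Crop: the finger tips (400,290) stand against the right bumper, clear of the panel (358,310). Contact was at about the expected place, with 4.6 N.

Emit:
jog_arm(motion=[[[0.004,0,0,0],[0.005,0,0,0],[0.005,0,0,0],[0.005,0,0,0],[0.003,0,0,0]]])

```text
t: 4.92
eef_pos: [478.9, -18.5, 15.1]
eef_rot: [3.126, -0.314, 0.0]
ft_force: [-3.4, -0.7, 0.4]
finger_gap: 0.1
grip_force: 0.0
```

```bash
cat >> look.py <<'E'
def pose(cam="top"):
    tcp(); p,o=pins(cam,["power_supply","push_left","push_right"])
    for k in o: print(k,np.round(inbay(o[k]),1))
    if "push_left" in o and "push_right" in o:
        d=inbay(o["push_left"])-inbay(o["push_right"]); print("rel yaw",np.round(np.degrees(np.arctan2(-d[0],d[1])),1))
    m=imaging.silhouettes(p,"power_supply")
    if m: print(cv2.minAreaRect(cv2.findNonZero(m[0]["mask"].astype(np.uint8))))
    return p
E
python3 - <<'E'
from look import *
pose()
E
```

```text
t 4.92 tcp [478.9 -18.5  15.1] bay [-202.8  -72.6] head-bay -0.2 F [-3.4 -0.7  0.4] tilt [ 0. -0. -1.]
top power_supply [([564.1, 42.0, -0.8], 0.62)]
top push_left [([516.4, 126.2, 34.2], 0.77)]
top push_right [([488.7, -23.3, 36.8], 0.94), ([487.9, -362.5, 2.7], 0.31)]
power_supply [-131.1    3.4]
push_left [-194.4   76.6]
push_right [-192.2  -75.4]
rel yaw 0.8
((291.5962219238281, 217.48678588867188), (64.86956787109375, 41.40349197387695), 10.619654655456543)
```

Emit:
jog_arm(motion=[[[0.005,0,0,0],[0.005,0,0,0],[0.002,0,0,0],[-0.03,0,0,0],[0,-0.035,0,0]]])

```text
t: 5.58
eef_pos: [460.7, 15.7, 14.0]
eef_rot: [3.122, -0.326, -0.013]
ft_force: [-1.0, -0.1, -0.8]
finger_gap: -0.3
grip_force: 0.0
```

Emit:
jog_arm(motion=[[[0,-0.04,0,0],[0,-0.04,0,0],[0,-0.037,0,0],[0,0,0,0],[0,0,0,0]]])

```text
t: 6.0
eef_pos: [492.8, 137.2, 15.7]
eef_rot: [-3.124, 0.308, -0.005]
ft_force: [-0.0, -0.9, 0.0]
finger_gap: 0.1
grip_force: 0.0
```

```bash
python3 - <<'E'
from look import *
pose()
E
```

```text
t 6.0 tcp [492.8 137.2  15.7] bay [-219.7   82.7] head-bay 0.0 F [-0.  -0.9  0. ] tilt [ 0.004  0.002 -1.   ]
top power_supply [([576.0, 44.7, -0.5], 0.66)]
top push_left [([517.8, 121.7, 37.8], 0.71), ([634.7, 116.6, 22.1], 0.34)]
top push_right [([502.3, -27.0, 36.2], 0.95)]
power_supply [-120.     8.4]
push_left [-192.1   72.5]
push_right [-178.2  -76.4]
rel yaw 5.3
((292.0577392578125, 214.5079345703125), (67.15471649169922, 42.289791107177734), 7.815293312072754)
```

Emit:
jog_arm(motion=[[[0.008,0.003,0,0],[0.007,0,0,0],[0.005,0,0,0],[0.005,0,0,0],[0.005,0,0,0]]])

```text
t: 6.67
eef_pos: [519.6, 124.9, 15.1]
eef_rot: [3.125, -0.315, -0.002]
ft_force: [-3.4, 1.1, -0.1]
finger_gap: -0.1
grip_force: 0.0
```

Emit:
jog_arm(motion=[[[0.005,0,0,0],[0.005,0,0,0],[0.004,0,0,0]]])

```text
t: 6.92
eef_pos: [533.6, 122.5, 15.1]
eef_rot: [3.126, -0.314, -0.001]
ft_force: [-1.9, 2.3, -0.1]
finger_gap: 0.3
grip_force: 0.0
```

```bash
python3 - <<'E'
from look import *
pose()
E
```

```text
t 6.92 tcp [533.6 122.5  15.1] bay [-176.8   76.3] head-bay -0.2 F [-1.9  2.3 -0.1] tilt [-0. -0. -1.]
top power_supply [([590.9, 34.0, 1.6], 0.69), ([706.3, 91.4, 22.4], 0.16)]
top push_left [([545.5, 122.6, 32.3], 0.88)]
top push_right [([509.7, -27.0, 36.0], 0.85)]
power_supply [-103.3    0.8]
push_left [-165.1   78.8]
push_right [-170.9  -74.9]
rel yaw -2.2
((295.1025085449219, 209.12152099609375), (64.93157958984375, 40.438961029052734), 15.154067993164062)
```

Emit:
jog_arm(motion=[[[0.005,0,0,0],[0,0,0,0],[-0.03,0,0,0],[0,0.032,0,0],[0,0.04,0,0]]])

```text
t: 7.58
eef_pos: [495.2, 58.9, 15.7]
eef_rot: [-3.126, 0.303, -0.004]
ft_force: [0.7, -0.8, 0.6]
finger_gap: -0.0
grip_force: 0.0
```

Emit:
jog_arm(motion=[[[0,0.04,0,0],[0,0.041,0,0],[0,0,0,0],[0.007,0,0,0],[0.006,0,0,0]]])

```text
t: 8.0
eef_pos: [492.8, -25.2, 15.8]
eef_rot: [-3.126, 0.313, -0.004]
ft_force: [0.7, 0.7, 0.1]
finger_gap: -0.0
grip_force: 0.0
```

Emit:
jog_arm(motion=[[[0.004,0,0,0],[0.004,0,0,0],[0.005,0,0,0],[0.005,0,0,0],[0.005,0,0,0]]])

```text
t: 8.42
eef_pos: [512.4, -29.4, 14.9]
eef_rot: [3.125, -0.312, -0.006]
ft_force: [-3.8, -1.0, 1.6]
finger_gap: -0.1
grip_force: 0.0
```

```bash
python3 - <<'E'
from look import *
pose()
E
```

```text
t 8.42 tcp [512.4 -29.4  14.9] bay [-167.8  -76.8] head-bay -0.1 F [-3.8 -1.   1.6] tilt [-0.004 -0.001 -1.   ]
top power_supply [([598.9, 33.8, -1.3], 0.94), ([705.0, 89.1, 21.2], 0.65)]
top push_left [([553.3, 120.6, 36.0], 0.88)]
top push_right [([690.8, 11.7, 4.7], 0.7)]
power_supply [-95.4   2.2]
push_left [-157.1   78.3]
push_right [-0.9 -1.5]
rel yaw 62.9
((295.0961608886719, 205.0192413330078), (65.69890594482422, 41.18438720703125), 11.30993366241455)
```

Emit:
jog_arm(motion=[[[0.004,0,0,0],[0,0,0,0],[-0.026,0,0,0],[0,-0.033,0,0],[0,-0.04,0,0]]])

```text
t: 9.08
eef_pos: [505.8, 45.5, 15.5]
eef_rot: [3.125, -0.319, 0.0]
ft_force: [2.0, 0.5, 0.5]
finger_gap: -0.3
grip_force: 0.0
```

Emit:
jog_arm(motion=[[[0,-0.04,0,0],[0,-0.04,0,0],[0,0,0,0],[0.007,0,0,0],[0.005,0,0,0]]])

```text
t: 9.5
eef_pos: [535.2, 122.8, 15.4]
eef_rot: [-3.126, 0.312, -0.002]
ft_force: [0.1, 0.2, 0.3]
finger_gap: 0.2
grip_force: 0.0
```

Emit:
jog_arm(motion=[[[0.004,0,0,0],[0.004,0,0,0],[0.004,0,0,0],[0.004,0,0,0],[0.004,0,0,0]]])

```text
t: 9.92
eef_pos: [553.4, 117.5, 15.0]
eef_rot: [3.125, -0.316, -0.003]
ft_force: [-3.9, 2.0, 0.2]
finger_gap: -0.2
grip_force: 0.0
```

```bash
python3 - <<'E'
from look import *
p=pose()
cv2.imwrite("pics/t2.png",cv2.resize(p["frame"][140:270,230:370],None,fx=4,fy=4,interpolation=cv2.INTER_CUBIC))
E
```

```text
t 9.92 tcp [553.4 117.5  15. ] bay [-156.4   75.4] head-bay -0.2 F [-3.9  2.   0.2] tilt [-0.002 -0.    -1.   ]
top power_supply [([613.3, 31.7, -3.2], 0.78), ([654.2, -57.5, 24.0], 0.28)]
top push_left [([565.5, 119.8, 33.4], 0.66)]
top push_right [([532.6, -30.6, 37.1], 0.76), ([613.2, 29.9, -1.9], 0.46)]
power_supply [-80.8   2.9]
push_left [-145.    79.9]
push_right [-147.8  -74. ]
rel yaw -1.0
((296.3040466308594, 201.81393432617188), (65.71511840820312, 41.22948455810547), 13.535856246948242)
```

View pics/t2.png

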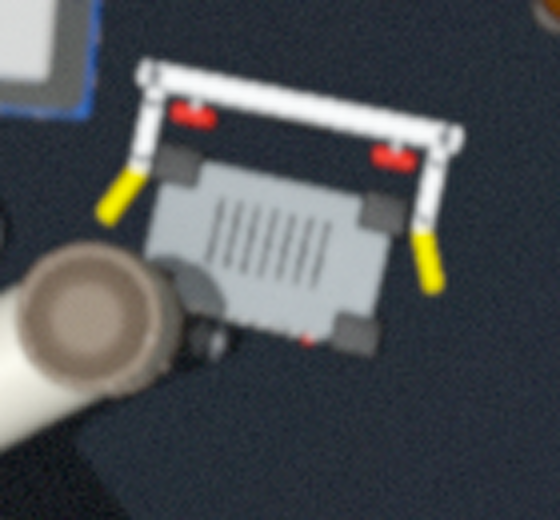

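Crop: the box nose is between the rails, roughly parallel, with clearance on both sides. The buffers are at (193,115) and (395,157), the right nose bumper at (385,213).

Emit:
jog_arm(motion=[[[-0.013,0,0,0],[-0.013,0,0,0],[0,0.032,0,0],[0,0.04,0,0],[0,0.04,0,0]]])

```text
t: 10.58
eef_pos: [506.4, 13.7, 15.7]
eef_rot: [-3.126, 0.308, -0.003]
ft_force: [1.5, -0.5, 0.1]
finger_gap: 0.0
grip_force: 0.0
```

Emit:
jog_arm(motion=[[[0,0.04,0,0],[0,0,0,0],[0.007,0,0,0],[0.006,0,0,0],[0.004,0,0,0]]])

```text
t: 11.0
eef_pos: [517.2, -28.0, 15.8]
eef_rot: [-3.126, 0.311, -0.004]
ft_force: [0.7, 0.2, -0.2]
finger_gap: 0.1
grip_force: 0.0
```

Emit:
jog_arm(motion=[[[0.004,0,0,0],[0.004,0,0,0],[0.004,0,0,0],[0.004,0,0,0],[0,0,0,0]]])

```text
t: 11.42
eef_pos: [530.8, -31.9, 15.0]
eef_rot: [3.126, -0.313, -0.001]
ft_force: [-1.5, -0.5, -0.9]
finger_gap: -0.2
grip_force: 0.0
```

```bash
python3 - <<'E'
from look import *
p=pose()
E
```

```text
t 11.42 tcp [530.8 -31.9  15. ] bay [-149.3  -75.6] head-bay -0.1 F [-1.5 -0.5 -0.9] tilt [-0.001 -0.    -1.   ]
top power_supply [([616.9, 31.1, -1.2], 0.57), ([677.0, -64.2, 18.3], 0.18)]
top push_left [([570.0, 116.0, 35.8], 0.62)]
top push_right []
power_supply [-77.2   3. ]
push_left [-139.8   77.1]
((296.01995849609375, 199.63999938964844), (66.0981674194336, 42.21696472167969), 10.304847717285156)
```

Emit:
jog_arm(motion=[[[-0.013,0,0,0],[-0.013,0,0,0],[0,-0.033,0,0],[0,-0.04,0,0],[0,-0.04,0,0]]])

```text
t: 12.08
eef_pos: [528.6, 85.1, 16.0]
eef_rot: [-3.125, 0.316, -0.004]
ft_force: [0.9, -0.1, 0.0]
finger_gap: 0.3
grip_force: 0.0
```

Emit:
jog_arm(motion=[[[0,-0.039,0,0],[0,0,0,0],[0.007,0,0,0],[0.006,0,0,0],[0.004,0,0,0]]])

```text
t: 12.5
eef_pos: [552.9, 118.0, 15.4]
eef_rot: [-3.125, 0.315, -0.001]
ft_force: [-0.4, -0.2, -0.1]
finger_gap: 0.4
grip_force: 0.0
```

Emit:
jog_arm(motion=[[[0.004,0,0,0],[0.004,0,0,0],[0.004,0,0,0],[0.003,0,0,0],[0,0,0,0]]])

```text
t: 12.92
eef_pos: [566.9, 115.2, 15.1]
eef_rot: [3.125, -0.315, -0.0]
ft_force: [0.2, -0.2, -0.3]
finger_gap: 0.0
grip_force: 0.0
```

```bash
python3 - <<'E'
from look import *
p=pose()
E
```

```text
t 12.92 tcp [566.9 115.2  15.1] bay [-142.7   75.7] head-bay -0.2 F [ 0.2 -0.2 -0.3] tilt [-0. -0. -1.]
top power_supply [([622.6, 29.0, -0.3], 0.61)]
top push_left [([578.5, 111.4, 37.6], 0.66)]
top push_right [([548.0, -30.0, 34.1], 0.78)]
power_supply [-71.2   2.1]
push_left [-130.6   74.3]
push_right [-132.8  -70.4]
rel yaw -0.9
((297.5842590332031, 197.63482666015625), (65.88383483886719, 42.64835739135742), 12.994616508483887)
```

Emit:
jog_arm(motion=[[[-0.013,0,0,0],[-0.013,0,0,0],[0,0.032,0,0],[0,0.04,0,0],[0,0.04,0,0]]])

```text
t: 13.58
eef_pos: [519.1, 11.2, 15.7]
eef_rot: [-3.126, 0.308, -0.003]
ft_force: [0.2, -0.5, -0.3]
finger_gap: -0.3
grip_force: 0.0
```

Emit:
jog_arm(motion=[[[0,0.04,0,0],[0,0,0,0],[0.007,0,0,0],[0.006,0,0,0],[0.004,0,0,0]]])

```text
t: 14.0
eef_pos: [529.8, -30.6, 15.7]
eef_rot: [-3.126, 0.311, -0.004]
ft_force: [-1.0, 0.5, 0.2]
finger_gap: 0.3
grip_force: 0.0
```

Emit:
jog_arm(motion=[[[0.004,0,0,0],[0.004,0,0,0],[0.003,0,0,0],[0.003,0,0,0],[0.002,0,0,0]]])

```text
t: 14.42
eef_pos: [542.5, -34.5, 14.9]
eef_rot: [3.125, -0.313, -0.003]
ft_force: [-4.2, 0.2, 1.3]
finger_gap: -0.5
grip_force: 0.0
```

```bash
python3 - <<'E'
from look import *
p=pose()
E
```

```text
t 14.42 tcp [542.5 -34.5  14.9] bay [-137.3  -75.9] head-bay -0.1 F [-4.2  0.2  1.3] tilt [-0.002 -0.    -1.   ]
top power_supply [([630.6, 27.9, 0.0], 0.87)]
top push_left [([579.6, 111.5, 32.6], 0.89)]
top push_right [([627.3, 269.8, -2.5], 0.25)]
power_supply [-63.1   2.6]
push_left [-129.5   74.6]
push_right [-113.8  239.1]
rel yaw 174.5
((297.2200927734375, 195.3506622314453), (65.92977905273438, 42.190879821777344), 10.84030532836914)
```

Emit:
jog_arm(motion=[[[-0.013,0,0,0],[-0.013,0,0,0],[0,-0.033,0,0],[0,-0.04,0,0],[0,-0.04,0,0]]])

```text
t: 15.08
eef_pos: [541.9, 82.8, 16.1]
eef_rot: [-3.124, 0.315, -0.006]
ft_force: [1.3, 0.3, -0.0]
finger_gap: -0.3
grip_force: 0.0
```

Emit:
jog_arm(motion=[[[0,-0.039,0,0],[0,0,0,0],[0.007,0,0,0],[0.006,0,0,0],[0.004,0,0,0]]])

```text
t: 15.5
eef_pos: [565.9, 115.5, 15.5]
eef_rot: [-3.125, 0.315, -0.002]
ft_force: [0.4, 0.5, 0.1]
finger_gap: 0.3
grip_force: 0.0
```

Emit:
jog_arm(motion=[[[0.003,0,0,0],[0.003,0,0,0],[0.002,0,0,0],[0.002,0,0,0],[0.001,0,0,0]]])

```text
t: 15.92
eef_pos: [574.9, 113.4, 15.1]
eef_rot: [3.125, -0.315, -0.002]
ft_force: [-3.2, 0.9, -0.1]
finger_gap: 0.2
grip_force: 0.0
```

```bash
python3 - <<'E'
from look import *
p=pose()
cv2.imwrite("pics/t3.png",cv2.resize(p["frame"][140:270,230:370],None,fx=4,fy=4,interpolation=cv2.INTER_CUBIC))
E
```

```text
t 15.92 tcp [574.9 113.4  15.1] bay [-134.5   75.5] head-bay -0.2 F [-3.2  0.9 -0.1] tilt [-0.001 -0.    -1.   ]
top power_supply [([631.0, 26.9, 1.5], 0.66)]
top push_left [([588.7, 112.1, 36.8], 0.77)]
top push_right [([555.4, -37.6, 34.5], 0.89)]
power_supply [-62.5   1.7]
push_left [-120.7   76.9]
push_right [-124.   -76.4]
rel yaw -1.2
((298.37738037109375, 194.07981872558594), (63.122371673583984, 39.811309814453125), 11.944175720214844)
```

View pics/t3.png

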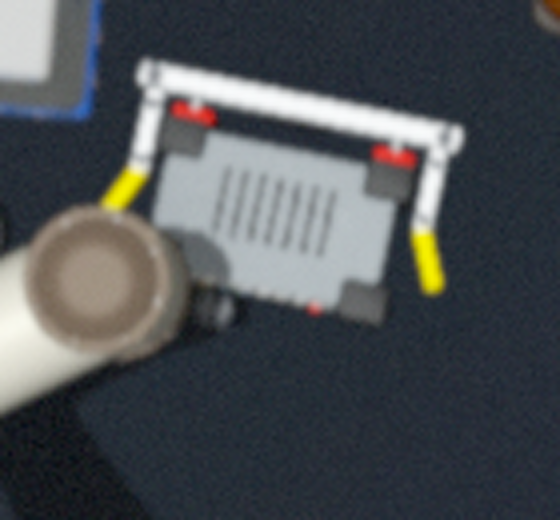

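Crop: the left nose (185,130) is about to meet the left buffer (193,113), and the right nose (388,178) is a few mm short of the right one. Closing in by small steps now.

Emit:
jog_arm(motion=[[[0.001,0,0,0],[0.001,0,0,0]]])

```text
t: 16.33
eef_pos: [576.1, 113.7, 15.2]
eef_rot: [3.125, -0.314, -0.004]
ft_force: [-8.3, 4.5, 3.4]
finger_gap: 0.3
grip_force: 0.0
```

Emit:
jog_arm(motion=[[[0.001,0,0,0],[0,0,0,0]]])

```text
t: 16.5
eef_pos: [576.3, 113.5, 15.1]
eef_rot: [3.125, -0.314, -0.006]
ft_force: [-7.4, 2.3, 3.1]
finger_gap: -0.1
grip_force: 0.0
```

Emit:
jog_arm(motion=[[[0.001,0,0,0],[0.001,0,0,0],[0,0,0,0]]])

```text
t: 16.75
eef_pos: [576.5, 113.0, 14.9]
eef_rot: [3.124, -0.315, -0.012]
ft_force: [-11.5, 4.8, 5.9]
finger_gap: -0.3
grip_force: 0.0
```

Emit:
jog_arm(motion=[[[0.001,0,-0.001,0],[0.001,0,0,0],[0,0,0,0]]])

```text
t: 17.0
eef_pos: [576.5, 112.4, 15.0]
eef_rot: [3.122, -0.315, -0.018]
ft_force: [-15.1, 6.2, 5.3]
finger_gap: 0.2
grip_force: 0.0
```

Emit:
jog_arm(motion=[[[0.001,0,-0.002,0],[0.0012,0,0,0],[0,0,0,0]]])

```text
t: 17.25
eef_pos: [576.8, 111.7, 15.7]
eef_rot: [3.121, -0.317, -0.024]
ft_force: [-16.2, 7.8, 1.6]
finger_gap: 0.1
grip_force: 0.0
```

Emit:
jog_arm(motion=[[[0.0015,-0.001,0,0],[0,-0.001,0,0],[0,0,0,0],[0,0,0,0]]])

```text
t: 17.58
eef_pos: [577.0, 112.1, 15.3]
eef_rot: [3.119, -0.318, -0.029]
ft_force: [-19.4, 4.4, 2.6]
finger_gap: -0.1
grip_force: 0.0
```

Emit:
jog_arm(motion=[[[0.0005,0,0,0],[0,0,0,0],[0,0,0,0],[0,0,0,0],[0,0,0,0]]])

```text
t: 18.0
eef_pos: [577.0, 112.1, 15.4]
eef_rot: [3.118, -0.318, -0.031]
ft_force: [-20.3, 5.0, 3.3]
finger_gap: 0.2
grip_force: 0.0
```

Emit:
jog_arm(motion=[[[0,0,0,0],[0,0,0,0],[0,0,0,0],[0,0,0,0],[0,0,0,0]]])

```text
t: 18.42
eef_pos: [577.0, 112.1, 15.3]
eef_rot: [3.118, -0.318, -0.031]
ft_force: [-19.5, 5.7, 3.6]
finger_gap: -0.1
grip_force: 0.0
```

```bash
python3 - <<'E'
from look import *
p=pose()
pose("side")
E
```

```text
t 18.42 tcp [577.  112.1  15.3] bay [-132.2   74.7] head-bay -0.3 F [-19.5   5.7   3.6] tilt [-0.02  -0.005 -1.   ]
top power_supply [([633.9, 25.2, -1.5], 0.76), ([579.2, 36.1, 0.7], 0.56)]
top push_left [([625.1, 268.4, -0.8], 0.44)]
top push_right [([556.4, -35.6, 37.2], 0.83)]
power_supply [-59.4   0.6]
push_left [-115.6  237.3]
push_right [-123.4  -74.2]
rel yaw -1.4
((298.2249450683594, 193.210205078125), (63.826873779296875, 41.53178787231445), 12.804265975952148)
t 18.67 tcp [577.  112.2  15.3] bay [-132.2   74.7] head-bay -0.3 F [-20.5   5.2   3.8] tilt [-0.02  -0.005 -1.   ]
side power_supply [([634.5, 28.2, -0.0], 0.64)]
side push_left [([590.7, 116.6, 34.0], 0.84)]
side push_right []
power_supply [-59.4   3.6]
push_left [-119.6   81.7]
((354.0, 178.5), (19.0, 18.0), 90.0)
```

Emit:
jog_arm(motion=[[[-0.006,0,0,0],[-0.014,0,0,0],[-0.016,0,0.003,0],[0,0.032,0,0],[0,0.04,0,0]]])

```text
t: 19.33
eef_pos: [539.0, 52.4, 16.0]
eef_rot: [-3.125, 0.303, -0.007]
ft_force: [1.2, -0.8, -0.5]
finger_gap: 0.0
grip_force: 0.0
```

Emit:
jog_arm(motion=[[[0,0.04,0,0],[0,0.04,0,0],[0,0,0,0],[0.006,0,0,0],[0.005,0,0,0]]])

```text
t: 19.75
eef_pos: [534.2, -30.3, 16.0]
eef_rot: [-3.125, 0.313, -0.005]
ft_force: [0.8, -0.8, -0.5]
finger_gap: 0.0
grip_force: 0.0
```

```bash
python3 - <<'E'
from look import *
p=pose()
p=imaging.snapshot("side")
cv2.imwrite("pics/s2c.png",cv2.resize(p["frame"][130:330,240:480],None,fx=3,fy=3,interpolation=cv2.INTER_CUBIC))
E
```

```text
t 19.75 tcp [534.2 -30.3  16. ] bay [-146.3  -73.4] head-bay -0.1 F [ 0.8 -0.8 -0.5] tilt [ 0.003  0.    -1.   ]
top power_supply [([637.1, 25.4, -5.3], 0.65)]
top push_left [([589.4, 112.9, 38.8], 0.86)]
top push_right [([586.6, 116.6, 34.0], 0.49)]
power_supply [-56.3   1.4]
push_left [-120.2   77.9]
push_right [-123.7   80.9]
rel yaw -131.6
((297.8827819824219, 193.5433349609375), (65.89641571044922, 41.55422592163086), 12.171459197998047)
```

View pics/s2c.png

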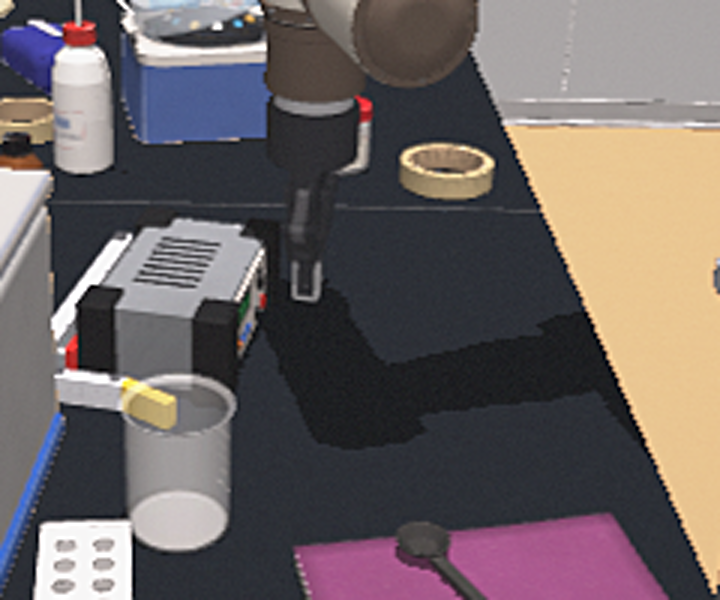

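Crop: the box stands flat, its left nose against the left buffer (72,352); the fingers (305,290) are just behind the right bumper. Now the right end.

Emit:
jog_arm(motion=[[[0.004,0.001,0,0],[0.003,0,0,0],[0.002,0,0,0],[0.001,0,0,0],[0,0,0,0]]])

```text
t: 20.47
eef_pos: [542.0, -33.2, 15.3]
eef_rot: [-3.126, 0.314, -0.0]
ft_force: [0.5, -0.5, 0.3]
finger_gap: -0.1
grip_force: 0.0
```

Emit:
jog_arm(motion=[[[0.001,0,0,0],[0.001,0,0,0],[0,0,0,0]]])

```text
t: 20.72
eef_pos: [543.8, -33.7, 15.3]
eef_rot: [-3.126, 0.314, -0.0]
ft_force: [0.8, 0.5, -0.3]
finger_gap: 0.2
grip_force: 0.0
```

Emit:
jog_arm(motion=[[[0.001,0,0,0],[0.001,0,0,0],[0.001,0,0,0],[0,0,0,0]]])

```text
t: 21.05
eef_pos: [545.6, -34.4, 15.2]
eef_rot: [3.125, -0.314, -0.004]
ft_force: [-2.9, 0.5, 2.8]
finger_gap: 0.5
grip_force: 0.0
```

Emit:
jog_arm(motion=[[[0.001,0,0,0],[0.001,0,0,0],[0,0,0,0]]])

```text
t: 21.3
eef_pos: [546.0, -34.9, 15.0]
eef_rot: [3.125, -0.315, -0.008]
ft_force: [-6.7, 2.6, 4.5]
finger_gap: -0.0
grip_force: 0.0
```

Emit:
jog_arm(motion=[[[0.001,0,-0.001,0],[0.001,0,0,0],[0,0,0,0]]])

```text
t: 21.55
eef_pos: [546.2, -35.4, 15.2]
eef_rot: [3.124, -0.316, -0.014]
ft_force: [-9.5, 2.3, 3.0]
finger_gap: 0.2
grip_force: 0.0
```

Emit:
jog_arm(motion=[[[0.001,0,-0.001,0],[0.001,-0.001,0,0],[0,0,0,0]]])

```text
t: 21.8
eef_pos: [546.1, -35.3, 15.2]
eef_rot: [3.123, -0.317, -0.022]
ft_force: [-11.7, 1.8, 1.6]
finger_gap: 0.2
grip_force: 0.0
```

Emit:
jog_arm(motion=[[[0.001,0,-0.001,0],[0.001,0,0,0],[0,0,0,0]]])

```text
t: 22.05
eef_pos: [546.5, -35.8, 15.5]
eef_rot: [3.122, -0.318, -0.027]
ft_force: [-11.6, 2.3, 0.2]
finger_gap: 0.1
grip_force: 0.0
```

Emit:
jog_arm(motion=[[[0.001,0,0,0],[0.001,0,0,0],[0,0,0,0]]])

```text
t: 22.3
eef_pos: [546.5, -36.1, 15.3]
eef_rot: [3.122, -0.318, -0.033]
ft_force: [-17.8, 3.4, 2.8]
finger_gap: 0.2
grip_force: 0.0
```

Emit:
jog_arm(motion=[[[0.001,0,0,0],[0.001,0,0,0],[0,0,0,0]]])

```text
t: 22.55
eef_pos: [546.7, -36.5, 15.4]
eef_rot: [3.121, -0.318, -0.039]
ft_force: [-20.8, 5.6, 8.6]
finger_gap: -0.1
grip_force: 0.0
```

Emit:
jog_arm(motion=[[[0,0,-0.0015,0],[0,0,-0.001,0],[0,0,0,0],[0,0,0,0]]])

```text
t: 22.88
eef_pos: [547.2, -36.5, 17.0]
eef_rot: [3.121, -0.318, -0.037]
ft_force: [-17.1, 4.3, 0.9]
finger_gap: 0.2
grip_force: 0.0
```

Emit:
jog_arm(motion=[[[0.001,0,0,0],[0.0005,0,0,0],[0,0,0,0],[0,0,0,0]]])

```text
t: 23.22
eef_pos: [547.1, -36.9, 16.6]
eef_rot: [3.121, -0.319, -0.042]
ft_force: [-20.3, 6.2, 1.0]
finger_gap: -0.3
grip_force: 0.0
```

Emit:
jog_arm(motion=[[[0,0,0,0],[0,0,0,0],[0,0,0,0],[0,0,0,0],[0,0,0,0]]])

```text
t: 23.63
eef_pos: [547.2, -36.8, 16.6]
eef_rot: [3.121, -0.319, -0.042]
ft_force: [-19.9, 5.9, 1.4]
finger_gap: 0.6
grip_force: 0.0
```

Emit:
jog_arm(motion=[[[0,0,0,0],[0,0,0,0],[0,0,0,0]]])

```text
t: 23.88
eef_pos: [547.2, -36.9, 16.6]
eef_rot: [3.121, -0.319, -0.042]
ft_force: [-19.4, 5.2, 2.2]
finger_gap: 0.2
grip_force: 0.0
```

```bash
python3 - <<'E'
from look import *
p=pose()
E
```

```text
t 23.88 tcp [547.2 -36.9  16.6] bay [-132.3  -77.3] head-bay -0.4 F [-19.4   5.2   2.2] tilt [-0.027 -0.002 -1.   ]
top power_supply []
top push_left [([588.2, 107.4, 34.9], 0.86), ([679.7, -64.2, 22.2], 0.31)]
top push_right []
push_left [-120.3   72.2]
((298.534423828125, 193.3178253173828), (66.61705017089844, 42.9960823059082), 10.68491268157959)
```

Emit:
jog_arm(motion=[[[-0.005,0,0,0],[-0.005,0,0,0],[-0.015,0,0,0],[-0.03,0,0,0],[-0.02,0,0,0]]])

```text
t: 24.55
eef_pos: [485.5, -20.9, 20.6]
eef_rot: [-3.125, 0.314, -0.001]
ft_force: [-0.4, 0.4, 0.4]
finger_gap: 0.0
grip_force: 0.0
```

Emit:
jog_arm(motion=[[[0,0,-0.04,0],[0,0,-0.04,0],[0,0,-0.04,0],[0,0,-0.03,0],[0,0,0,0]]])

```text
t: 24.97
eef_pos: [491.8, -20.2, 178.3]
eef_rot: [-3.122, 0.31, -0.026]
ft_force: [0.7, 0.1, -0.1]
finger_gap: -0.5
grip_force: 0.0
```

```bash
python3 - <<'E'
from look import *
p=pose()
q=pose("side")
a=cv2.resize(p["frame"][150:240,240:360],(400,300),interpolation=cv2.INTER_CUBIC)
b=cv2.resize(q["frame"][190:280,250:370],(400,300),interpolation=cv2.INTER_CUBIC)
cv2.imwrite("pics/f.png",np.hstack([a,b]))
E
```

```text
t 24.97 tcp [491.8 -20.2 178.3] bay [-189.9  -71.8] head-bay -0.1 F [ 0.7  0.1 -0.1] tilt [ 0.017  0.002 -1.   ]
top power_supply [([636.2, 22.8, 1.2], 0.74)]
top push_left [([588.0, 111.7, 32.6], 0.97)]
top push_right [([555.9, -35.1, 33.8], 0.88), ([581.0, 34.6, -0.8], 0.53)]
power_supply [-56.6  -1.3]
push_left [-121.3   76.4]
push_right [-124.   -73.8]
rel yaw -1.0
((297.85980224609375, 193.6779022216797), (65.30653381347656, 41.36531066894531), 11.689369201660156)
t 25.22 tcp [485.9 -21.2 169.5] bay [-195.4  -73.9] head-bay -0.2 F [-0.6 -0.7 -0.3] tilt [-0.002 -0.    -1.   ]
side power_supply [([631.8, 26.5, -2.2], 0.92)]
side push_left [([587.8, 116.4, 33.6], 0.57), ([691.9, 11.9, 4.0], 0.17)]
side push_right [([563.6, -36.5, 34.9], 0.93)]
power_supply [-61.7   1.4]
push_left [-122.4   81. ]
push_right [-116.2  -73.7]
rel yaw 2.3
((299.0624694824219, 228.89102172851562), (65.55355072021484, 58.23298263549805), 5.856013774871826)
```

View pics/f.png

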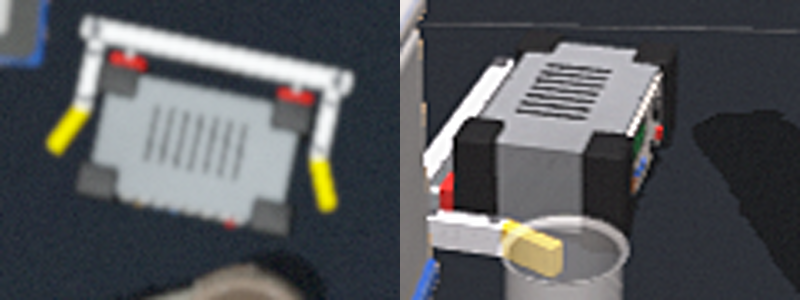

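Split picture: in the top view (left) both noses meet the red buffers at (128,62) and (296,96), the box square in the bay and between the rails. In the side view (right) it is flat with the left nose against the buffer (446,193). I'll check the gap at each end once more, by the visible red.

```bash
python3 - <<'E'
from look import *
f=np.mean([imaging.snapshot("top")["frame"].astype(float) for _ in range(6)],0)
f0=cv2.imread("pics/top0.png").astype(float); f1=cv2.imread("pics/top1.png").astype(float)
p=imaging.snapshot("top");K=p["K"];T=np.linalg.inv(p["cam_to_world"])
def px(b,z):
    w=np.r_[rot(BY)@np.array(b,float)+BAY,z,1]; c=T@w; q=K@np.array([c[0],-c[1],-c[2]]); return q[:2]/q[2]
def prof(f,y,z=34):
    # profile along bay x, averaged over 24 mm width, buffer-top height
    xs=np.arange(-20,30,2.); out=[]
    for x in xs:
        P=np.array([px((x,y+d),z) for d in np.linspace(-9,9,7)],np.float32)
        out.append(cv2.remap(f.astype(np.float32),P[:,0].reshape(1,-1),P[:,1].reshape(1,-1),cv2.INTER_LINEAR)[0].mean(0))
    return xs,np.array(out)
for n,y in(("L",77),("R",-77)):
    for nm,g in(("start",(f0+f1)/2),("now",f)):
        xs,o=prof(g,y); red=np.clip(o[:,2]-np.maximum(o[:,0],o[:,1]),0,None)
        h=red.max()/2; i=np.argmax(red>h); x=np.interp(h,red[i-1:i+1],xs[i-1:i+1]); 
        print(n,nm,"near edge x",round(x,1),"sum",round(red.sum()*2/200,1),red.round().astype(int).tolist())
for x in(0,-60,-120): print(x,px((x,0),76))
E
```

```text
L start near edge x -3.2 sum 11.4 [0, 0, 0, 0, 0, 0, 0, 20, 62, 112, 143, 161, 165, 157, 135, 101, 58, 21, 2, 0, 0, 0, 0, 0, 0]
L now near edge x 0.4 sum 7.8 [0, 0, 0, 0, 0, 0, 0, 0, 5, 24, 63, 104, 134, 141, 128, 98, 57, 21, 2, 0, 0, 0, 0, 0, 0]
R start near edge x -3.5 sum 11.2 [0, 0, 0, 0, 0, 0, 0, 25, 71, 117, 146, 160, 164, 155, 130, 93, 49, 16, 0, 0, 0, 0, 0, 0, 0]
R now near edge x 0.9 sum 7.3 [0, 0, 0, 0, 0, 0, 0, 0, 2, 18, 51, 93, 127, 140, 128, 98, 55, 20, 0, 0, 0, 0, 0, 0, 0]
0 [302.96658974 173.66047567]
-60 [298.63138156 193.89611249]
-120 [294.27828319 214.21525607]
```

```bash
python3 - <<'E'
from look import *
p=imaging.snapshot("top");K=p["K"];T=np.linalg.inv(p["cam_to_world"])
def px(b,z):
    w=np.r_[rot(BY)@np.array(b,float)+BAY,z,1]; c=T@w; q=K@np.array([c[0],-c[1],-c[2]]); return q[:2]/q[2]
t3=np.zeros((400,640,3)); t3[140:270,230:370]=cv2.resize(cv2.imread("pics/t3.png"),(140,130),interpolation=cv2.INTER_AREA)
g=p["frame"]; now=np.zeros((400,640,3)); now[140:270,230:370]=cv2.resize(cv2.resize(g[140:270,230:370],None,fx=4,fy=4,interpolation=cv2.INTER_CUBIC),(140,130),interpolation=cv2.INTER_AREA)
t0=cv2.imread("pics/top0.png")
for nm,f in(("t0",t0),("t3",t3),("now",now)):
  for n,y in(("L",77),("R",-77)):
    r=[]
    for x in np.arange(-20,30,1.):
        P=np.array([px((x,y+d),34) for d in np.linspace(-9,9,7)],np.float32)
        c=cv2.remap(f.astype(np.float32),P[:,0].reshape(1,-1),P[:,1].reshape(1,-1),cv2.INTER_LINEAR)[0].mean(0); r.append(max(c[2]-max(c[0],c[1]),0))
    print(nm,n,"visible red, mm",round(sum(r)/165,2))
E
```

```text
t0 L visible red, mm 13.82
t0 R visible red, mm 13.68
t3 L visible red, mm 9.76
t3 R visible red, mm 10.19
now L visible red, mm 9.45
now R visible red, mm 8.91
```

```bash
python3 -c "
from look import *
tcp(); print(bot.sign_off())"
```

```text
t 25.87 tcp [486.5 -21.  170.8] bay [-194.8  -73.6] head-bay -0.2 F [ 0.2  0.3 -0. ] tilt [ 0.  0. -1.]
the job is handed in; nothing more can be done
None
```

I walked the power supply into the bay and pressed each end home at about 20 N for over half a second, left first; no force reading reached 30 N, and I handed it in at 25.9 s. It stands flat, with the right end against its buffer and the left end touching or within about 1 mm, as near as the camera can tell.

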